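# Pry up a marble slab and shim its short leg

### The job

The heavy marble slab leans forward because its single front leg is too short. Lever the slab up with the pry bar over the block, let the weight of the bar's handle hold it up, and slide the wooden shim's flat tongue under the front leg. Then take the bar out again so that the slab rests on the shim, and lay the bar flat on the table clear of the slab and the block, leaving the mug and the bowl alone.

Things in the scene. Friction and masses are not known exactly. Their poses are not given: they have to be found in the camera images.
- slab: loose marble slab, 1.9 kg, 170 (x) x 300 (y) x 16 mm, on 3 round steel legs 28 mm across with ball ends: a bare one at the middle of the front (x -67), two with black rubber ends at the back (x +60, y +-115). Origin on the table under its centre, z up at the start, +x from the front edge (x -91, faces the robot) to the back. Leans 0.072 rad: underside 75 mm high at the front edge; top at most 105
- foot (a point): lowest point of the slab's front leg; 0 mm high at the start, 9 mm when it stands on the shim
- fulcrum: block fixed to the table in front of the slab, in the right place already: hardwood 46 x 52 mm on a 66 x 60 x 6 mm foot plate, a half-round steel ridge (radius 14 mm, along y) on top. Same yaw as the slab, x points to it. Origin at the centre of its underside, about 136 mm before the slab's centre in x and 80 mm to its right (-y)
- ridge (a point): top of the block's ridge at mid length, 60 mm above the table: the bar's underside bears here. Lay the bar level on it, along the block's x with the toe about 80 mm beyond the ridge: it clears the slab's underside by some 6 mm and its toe lies some 35 mm behind the slab's front edge
- bar: loose steel pry bar, 0.95 kg, 320 mm along x, flat underside. Toe at x +225: blade 22 mm wide, 10 mm thick (last 20 mm: 6 mm, flush with the top). Heavy handle from x -95 to +25, 30 mm wide (y), 24 mm high. Origin on the underside at the balance point, best gripped here across its width; z up out of the top
- toe (a point): top edge of the bar's toe (bar's x +225, z +10). Starts flat on the table
- heel (a point): bottom edge of the bar's handle end (bar's x -95, z 0). With the toe 80 mm past the ridge and the heel down on the table the bar slopes 0.25 rad, lifts the front leg about 13 mm (the slab may shift back some 10 mm), and its weight keeps the slab up when let go
- shim: loose wooden shim, 0.09 kg: flat tongue 90 x 44 x 9 mm (x -65 to +25), at its rear an upright grip tab 26 mm (x) x 14 mm (y, grip across this), centred at x -52, z 9 to 55 mm. Origin on the underside where the leg should stand; +x points from the tab to the free end, which goes under the leg from the front
- seat (a point): top of the tongue straight above the shim's origin, 9 mm above its underside: where the leg should stand
- mug: bystander: white mug with a yellow handle, 79 x 60 x 74 mm, origin at its base
- bowl: bystander: white bowl, 86 mm across, 51 mm high, origin at its base
Things that resemble listed ones, but are neither listed nor needed, are in the scene too. Leave any orange look-alike of the shim alone.

How it is judged:
On the way, in this order (a step that is already met when the one before it is completed fails the run):
1. the slab's front leg is levered at least 9.5 mm off the table by the bar bearing on the block (height (world z) of foot above 0.0095 m and contact force between bar and slab above 2 N and contact force between bar and fulcrum above 4 N), for 0.2 s.
2. the shim's tongue lies flat under the front leg while the bar holds the slab up (x of foot in the frame of shim between -0.03 and 0.018 m and y of foot in the frame of shim between -0.016 and 0.016 m and height (world z) of shim below 0.003 m and contact force between bar and slab above 2 N and contact force between the fingers and shim below 0.1 N), for 0.2 s.
At the end, for the whole second after the job is handed in: Front leg on the tongue (in the shim's frame x -30 to +18, y within 16 mm; leg 6 to 12 mm up; over 3 N on the shim), shim flat on the table, slab within 50 mm of its start; bar flat on the table, underside down, not under the slab and touching neither slab nor block; all at rest (x of foot in the frame of shim between -0.03 and 0.018 m and y of foot in the frame of shim between -0.016 and 0.016 m and contact force between shim and slab above 3 N and height (world z) of shim below 0.003 m and height (world z) of foot between 0.006 and 0.012 m and contact force between bar and slab below 0.05 N and contact force between bar and fulcrum below 0.05 N and (x of each of toe, heel in the frame of slab below -0.1 m or y of each of toe, heel in the frame of slab above 0.155 m or y of each of toe, heel in the frame of slab below -0.155 m) and angle between bar's own z axis and vertical below 0.06 rad and height (world z) of bar below 0.01 m and distance of slab from where it was at the start of the episode below 0.05 m and linear speed of each of slab, bar, shim below 0.02 m/s).
It fails at once if the mug was pushed away (more than 30 mm) or lifted (distance of mug from where it was at the start of the episode above 0.03 m).
It fails at once if the bowl was pushed away (more than 30 mm) or lifted (distance of bowl from where it was at the start of the episode above 0.03 m).
It also fails if it takes over 72 s, if anything falls off the work surface, if the arm or the gripper's body presses on something with over 40 N, if the wrist force passes 120 N, or if a joint passes its speed limit or range.

### The arm

A 7-joint arm with a two-finger parallel gripper is mounted at the origin on the work surface; the furniture and walls round the work are solid. World frame = base frame: x ahead of the robot, y to its left, z up, the work surface at z = 0. Lengths are in m, angles in rad, forces in N, time in s.
With the tool pointing down it reaches from about 0.4 to 0.9 m from the base axis. Payload 5.6 kg.
Tool frame: the origin (TCP) lies midway between the tips of the shut fingers; the grasp point (between the pads) lies 19 mm behind it; y points along the fingers, z is the direction in which the jaws open and shut, and the axes are right-handed (so a half turn about y gives the same grasp; the last joint's range is limited). The gripper opens to 92 mm and grips with 3 to 60 N. Pads are 20 mm wide; open, the fingers measure 128 mm over their backs; the gripper's body (75 mm by 189 mm) begins 69 mm behind the grasp point.
Start: joints at [1.193, 0.468, -0.012, 1.603, 0.006, 1.071, -0.056], TCP at [0.214, -0.614, 0.215] pointing down, gripper open.
Joint ranges: [-2.53, 2.53], [-0.31, 2.02], [-1.57, 1.55], [0.28, 2.44], [-1.29, 4.43], [0.15, 1.84], [-2.92, 2.92]. Speed limits (rad/s): [2.57, 2.57, 3.14, 3.14, 3.14, 3.14, 3.14].

### API

Orientations are given as a 3x3 rotation matrix whose columns are the frame's x, y, z axes.
In Python, from station import env, effector, solver, viewer, workorder, search_frame, tip_of gives the robot as it stands. Calls block until the motion is done:
- env.reach(position, orientation): joint-space move of the TCP to a pose.
- env.movel(position, frame=None, rate=0.15): straight line of the TCP; frame=None keeps the orientation; rate is the mean speed in m/s.
- env.goto_joints(angles): joint-space move.
- effector.release() and effector.grasp(squeeze=None): open the fingers fully, or close them until they stop; squeeze is the grip in N (None keeps the last).
- env.pause(seconds).
- solver.inverse_kinematics(position, orientation): joint angles nearest the present ones, or None.
- env.sense(): the state.
- viewer.read_camera(name): name is "scene" or "side" or "wrist"; returns (picture, depth): 400x640x3 uint8, red, green, blue; 400x640 float32, m along the optical axis (not along the pixel's ray), 0 where there is no reading.
- viewer.camera_info(name): a dict with "intrinsics" (3x3 intrinsics, pixels), "dist_coeffs" ([k1, k2, p1, p2, k3] as OpenCV has them; the pictures are not rectified), "eye" and "rotation" of the camera in the world; the wrist camera has in their place "T_tool_cam" (4x4, takes a point from camera to tool coordinates, whose origin is the TCP and whose axes are the tool frame's). Camera axes: x right, y up, looking along -z (the intrinsics and any distortion apply to the point x, -y, -z); pixel columns grow to the right and rows downward; lengths in m; the calibration is good to about 2 mm. A picture is of the moment at which its call begins: read the wrist's pose just before it. camera_info takes no time and is no camera call.
A pose or a line that the arm cannot do raises env.PlanningError and nothing moves.
- workorder.finish_job(): hands the job in, once; it reports no verdict.
Trained networks look in the newest picture that a camera, given by its name, has taken for a name from the list of things; names that differ only in an ending like _2 or _b are one class to them, and where a whole thing is asked for, a point or a joint stands for the part that bears it (a point fixed in the world has none). Each returns a list of dicts, best first, with "score" (0 to 1); they miss things now and then, are a little off and sometimes report something else, mostly with a low value. They report only what shows in the picture. A call takes as long as a camera call. They do not tell look-alikes from the thing itself.
- search_frame(camera, name): "at" ([x, y, z] in m, in world coordinates, good to about 4 mm: the middle of the surface that is visible of it).
- tip_of(camera, name): "at" ([x, y, z] in m, in world coordinates, good to about 4 mm: a listed point, or the origin of a listed thing).
The state is a dict: "t": time; "joint_positions": joint angles; "joint_velocities": joint speeds; "tau": joint torques, N m; "ee_pos": TCP position; "tcp_rot": TCP orientation; "wrist_force": force on the tool from outside, world axes, zero at the start; "moment": the same for the moment, N m; "gripper_width": finger opening in m.
Only numpy, scipy, OpenCV 4.12 (cv2) and the standard library are available. Lean on these libraries where they do the work, as an engineer would, in place of code of your own. Each camera call takes 0.05 s, during which the arm holds its last target.

## Working session

There is one attempt and no reset: what is moved stays moved. The work goes in short steps, each a Python script; the robot and the scene stay as the last script left them, time stands still between calls to the robot, and variables do not carry over. Pictures are saved under pics/ and viewed, and the job is handed in when it is done.

```bash
ls; mkdir -p pics; python3 - <<'E'
from station import env, viewer, search_frame, tip_of
import cv2
s=env.sense(); print(s['t'],s['ee_pos'],s['tcp_rot'],s['gripper_width'])
for c in ['scene','side','wrist']:
    p,d=viewer.read_camera(c); cv2.imwrite(f'pics/a_{c}.png',p[:,:,::-1])
    i=viewer.camera_info(c); print(c,i)
    for n in ['slab','foot','fulcrum','ridge','bar','toe','heel','shim','seat','mug','bowl']:
        pass
print(env.sense()['t'])
E
```

```text
pics
0.0 [ 0.2133156  -0.61336088  0.21364425] [[-9.44503445e-01 -7.03919299e-04  3.28500757e-01]
 [-3.28501488e-01  1.64125771e-03 -9.44502027e-01]
 [ 1.25698804e-04 -9.99998405e-01 -1.78141210e-03]] 0.09173667795196928
scene {'intrinsics': array([[484.7734571 ,   0.        , 323.6189884 ],
       [  0.        , 484.7734571 , 203.53671626],
       [  0.        ,   0.        ,   1.        ]]), 'dist_coeffs': array([-0.08954246,  0.        ,  0.        ,  0.        ,  0.        ]), 'eye': array([-0.39901581, -0.8227309 ,  0.93854667]), 'rotation': array([[ 0.6545677 ,  0.44415157, -0.61177652],
       [-0.75563688,  0.35917681, -0.54772706],
       [-0.02353789,  0.82080534,  0.57072285]])}
side {'intrinsics': array([[489.65751832,   0.        , 311.92036505],
       [  0.        , 489.65751832, 196.23171948],
       [  0.        ,   0.        ,   1.        ]]), 'dist_coeffs': array([-0.10063081,  0.        ,  0.        ,  0.        ,  0.        ]), 'eye': array([ 0.94495248, -0.51965876,  1.22720733]), 'rotation': array([[ 0.82053028, -0.48928595,  0.29551533],
       [ 0.57149194,  0.71242192, -0.40724927],
       [-0.01127026,  0.50304498,  0.86418674]])}
wrist {'intrinsics': array([[275.67112135,   0.        , 322.40483916],
       [  0.        , 275.67112135, 198.73863111],
       [  0.        ,   0.        ,   1.        ]]), 'dist_coeffs': array([-0.03731504,  0.        ,  0.        ,  0.        ,  0.        ]), 'T_tool_cam': array([[-4.20793383e-04, -9.65020047e-01, -2.62175767e-01,
        -7.41495192e-02],
       [-1.42967624e-04,  2.62175845e-01, -9.65020106e-01,
        -1.70653018e-01],
       [ 9.99999901e-01, -3.68591429e-04, -2.48288484e-04,
         7.70300212e-04],
       [ 0.00000000e+00,  0.00000000e+00,  0.00000000e+00,
         1.00000000e+00]])}
0.15
```

View pics/a_scene.png

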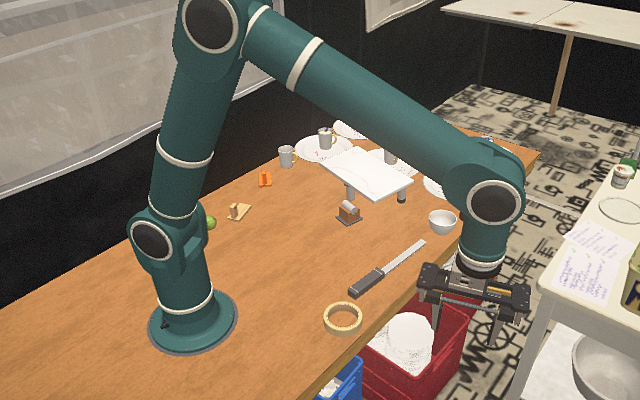

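View pics/a_side.png

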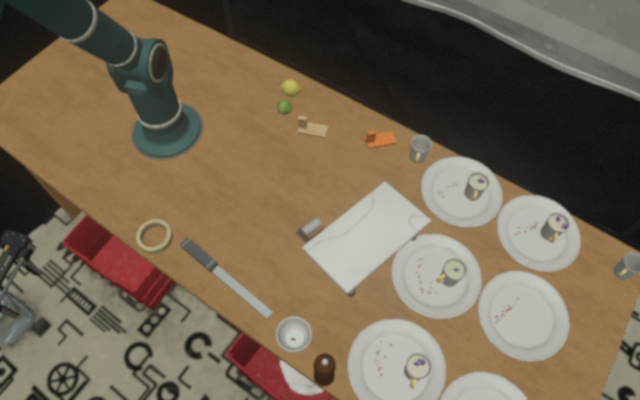

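View pics/a_wrist.png

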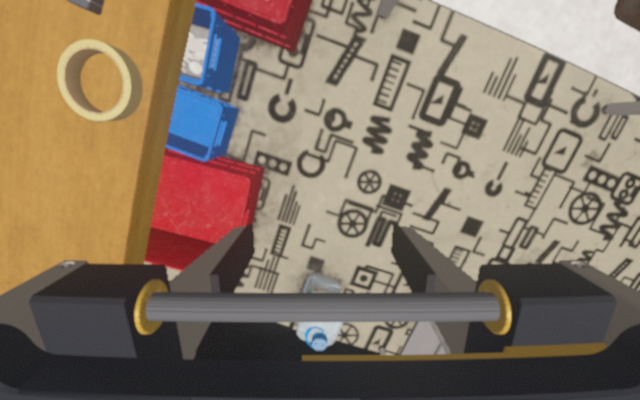

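```bash
python3 - <<'E'
from station import env, viewer, search_frame, tip_of
import numpy as np
np.set_printoptions(precision=4,suppress=True)
for c in ['scene','side']:
    viewer.read_camera(c)
    for n in ['slab','foot','fulcrum','ridge','bar','toe','heel','shim','seat']:
        print(c,n,[(np.round(r['at'],4).tolist(),round(r['score'],2)) for r in tip_of(c,n)])
print(env.sense()['t'])
E
```

```text
scene slab [([0.7416, 0.0063, 0.0016], 0.62)]
scene foot [([0.6766, 0.026, 0.0027], 0.83), ([0.5945, -0.0338, 0.061], 0.38)]
scene fulcrum [([0.589, -0.0412, 0.0016], 0.82)]
scene ridge [([0.5937, -0.0366, 0.0614], 0.66)]
scene bar [([0.4178, -0.273, 0.0029], 0.67), ([0.4055, 0.2735, 0.004], 0.17)]
scene toe [([0.6424, -0.2912, 0.0072], 0.81), ([0.6795, 0.0236, -0.0], 0.2)]
scene heel [([0.3211, -0.2683, -0.0], 0.98)]
scene shim [([0.4051, 0.2703, 0.0014], 0.61), ([0.642, -0.2893, 0.0093], 0.59), ([0.5964, 0.3617, -0.0021], 0.56)]
scene seat [([0.4054, 0.2654, 0.0055], 0.83), ([0.5961, 0.3629, 0.0053], 0.54)]
side slab [([0.7475, 0.0079, 0.0022], 0.6)]
side foot []
side fulcrum [([0.5945, -0.038, 0.0024], 0.6)]
side ridge [([0.5949, -0.0396, 0.0608], 0.74)]
side bar [([0.4171, -0.2685, 0.0031], 0.83), ([0.7262, -0.3016, -0.0034], 0.6)]
side toe [([0.6337, -0.2907, 0.0113], 0.7)]
side heel [([0.3231, -0.2624, 0.0019], 0.69)]
side shim [([0.4056, 0.2659, 0.0016], 0.68), ([0.5984, 0.3632, 0.0006], 0.68), ([0.5918, -0.0381, 0.059], 0.45)]
side seat [([0.4035, 0.2694, 0.0118], 0.68), ([0.5967, 0.3537, 0.0087], 0.56)]
1.15
```

```bash
cat > h.py <<'E'
import numpy as np, cv2
from station import env, effector, solver, viewer, workorder, search_frame, tip_of
np.set_printoptions(precision=4,suppress=True)
def cloud(cam,depth,info=None,s=None):
    i=viewer.camera_info(cam)
    h,w=depth.shape
    uu,vv=np.meshgrid(np.arange(w),np.arange(h))
    pts=np.stack([uu.ravel(),vv.ravel()],1).astype(np.float64)
    n=cv2.undistortPoints(pts[:,None],i['intrinsics'],i['dist_coeffs'])[:,0]
    d=depth.ravel().astype(float)
    P=np.stack([n[:,0]*d,-n[:,1]*d,-d],1)
    if cam=='wrist':
        T=i['T_tool_cam']; P=P@T[:3,:3].T+T[:3,3]
        P=P@np.array(s['tcp_rot']).T+np.array(s['ee_pos'])
    else: P=P@i['rotation'].T+i['eye']
    P[d<=0]=np.nan
    return P.reshape(h,w,3)
def rect(P):
    (c,sz,a)=cv2.minAreaRect(P[:,:2].astype(np.float32)*1000)
    return np.array(c)/1000,sz,np.deg2rad(a)
E
cat > m.py <<'E'
from h import *
for c in ['scene','side']:
    p,d=viewer.read_camera(c); np.savez(f'{c}.npz',p=p,d=d)
    W=cloud(c,d)
    def sel(x0,x1,y0,y1,z0,z1):
        m=(W[...,0]>x0)&(W[...,0]<x1)&(W[...,1]>y0)&(W[...,1]<y1)&(W[...,2]>z0)&(W[...,2]<z1)
        return W[m]
    tab=sel(.2,.5,-.15,.15,-.05,.05); print(c,'table z',np.nanmedian(tab[:,2]),tab[:,2].std())
    for n,b in dict(slab=(.6,.95,-.2,.22,.08,.125),bar=(.28,.68,-.33,-.2,.005,.05),shim=(.33,.48,.2,.33,.005,.08),shimtab=(.33,.48,.2,.33,.03,.08),ful=(.54,.66,-.09,.02,.045,.075)).items():
        q=sel(*b)
        if len(q)>5:
            print(n,len(q),*rect(q),'zmed',np.median(q[:,2]),'mean',q.mean(0))
            u,s,v=np.linalg.svd(q[:,:2]-q[:,:2].mean(0)); print('   pca',s, np.arctan(v[0,1]/v[0,0]))
for n in ['bowl','mug']:
    print(n,[(r['at'],r['score']) for r in tip_of('side',n)])
E
python3 m.py
```

```text
scene table z 0.0011320375775818459 0.002033313624047295
slab 2763 [0.7361 0.0039] (307.291259765625, 177.2271728515625) 1.3150329936064118 zmed 0.09802532460005564 mean [ 0.7249 -0.0096  0.0976]
   pca [4.6685 2.6586] 1.329618557393529
bar 1010 [ 0.4792 -0.2643] (398.9145202636719, 126.96417999267578) 0.0074162331642603045 zmed 0.014402950217858645 mean [ 0.4422 -0.2799  0.0167]
   pca [3.2536 0.4861] -0.03287204702327192
shim 312 [0.4051 0.2656] (126.88063049316406, 145.9634246826172) 1.5569352391113067 zmed 0.011155848300656468 mean [0.3795 0.2524 0.0192]
   pca [0.6014 0.2977] 0.3882926289535469
shimtab 70 [0.3561 0.2454] (27.500324249267578, 16.009862899780273) 0.30722602506658064 zmed 0.04813178593427159 mean [0.3537 0.2441 0.0472]
   pca [0.0703 0.0365] 0.1812738230579671
ful 164 [ 0.6068 -0.019 ] (117.50534057617188, 57.88488006591797) 1.0290401188844376 zmed 0.054286225082120276 mean [ 0.5882 -0.0437  0.0546]
   pca [0.29   0.1721] 0.9630180614866005
side table z -0.0026864883745039148 0.002655223180930434
slab 6921 [ 0.7875 -0.0088] (303.460205078125, 276.09912109375) 1.319
[... 252 characters left out ...]
]
   pca [3.5412 0.4656] -0.030309270995593517
shim 315 [0.3922 0.2639] (103.49287414550781, 67.17739868164062) 0.22805683718222286 zmed 0.008943520773660119 mean [0.3829 0.2524 0.0176]
   pca [0.4819 0.2066] 0.4362655869414765
shimtab 71 [0.3576 0.2449] (26.91796875, 17.36235809326172) 0.2910397980142698 zmed 0.04735579210625818 mean [0.3592 0.2442 0.0453]
   pca [0.0655 0.0384] 0.3749667413980493
ful 210 [ 0.5937 -0.0438] (54.570152282714844, 44.980926513671875) 1.3461222035397788 zmed 0.05422366631649356 mean [ 0.5937 -0.0459  0.0533]
   pca [0.2259 0.138 ] 1.2903285772151445
bowl [([0.7279, -0.3042, -0.001], 0.58)]
mug [([0.7122, 0.3429, 0.0004], 0.86), ([0.6374, -0.2918, 0.0145], 0.18)]
```

```bash
cat >> h.py <<'E'
def R(yaw,pitch=0.):
    u=np.array([np.cos(yaw)*np.cos(pitch),np.sin(yaw)*np.cos(pitch),np.sin(pitch)])
    n=np.array([-np.sin(yaw),np.cos(yaw),0.])
    return np.stack([-u,np.cross(n,u),-n],1)
def st(msg=''):
    s=env.sense(); print(msg,'t',round(s['t'],2),'p',np.array(s['ee_pos']),'F',np.array(s['wrist_force']),'M',np.array(s['moment']),'w',round(s['gripper_width'],4)); return s
E
python3 - <<'E'
from h import *
o=np.array([.4175,-.27,0])
env.reach(o+[0,0,.17],R(-.08)); s=st()
p,d=viewer.read_camera('wrist'); cv2.imwrite('pics/b_wrist.png',p[:,:,::-1])
for n in ['bar','toe','heel']: print(n,[(np.array(r['at']),round(r['score'],2)) for r in tip_of('wrist',n)])
W=cloud('wrist',d,s=s)
z=W[...,2]; print('table',np.nanmedian(z))
m=(z>.005)&(z<.04)&(W[...,1]<-.2)&(W[...,1]>-.34)&(W[...,0]>.27)&(W[...,0]<.7)
for nm,a,b in (('handle',.33,.43),('blade',.46,.62),('all',.3,.7)):
    q=W[m&(W[...,0]>a)&(W[...,0]<b)]
    print(nm,len(q),q.min(0),q.max(0),np.polyfit(q[:,0],q[:,1],1) if len(q) else 0, q.mean(0))
E
```

```text
t 2.84 p [ 0.4174 -0.2711  0.1702] F [-0.0072  0.8331 -0.2495] M [-0.0227  0.0329 -0.0461] w 0.0919
bar [(array([ 0.4124, -0.2695,  0.0019]), 0.91)]
toe []
heel [(array([ 0.3172, -0.2627,  0.0056]), 0.72)]
table 0.0004016585774682113
handle 1923 [ 0.3301 -0.2888  0.0201] [ 0.43   -0.2516  0.0271] [-0.0811 -0.2388] [ 0.3822 -0.2698  0.0243]
blade 2990 [ 0.46   -0.3004  0.0074] [ 0.62   -0.2664  0.0132] [-0.0813 -0.2395] [ 0.5449 -0.2838  0.0104]
all 5608 [ 0.3209 -0.3004  0.0057] [ 0.6202 -0.2511  0.0271] [-0.0844 -0.2377] [ 0.474  -0.2777  0.0161]
```

View pics/b_wrist.png

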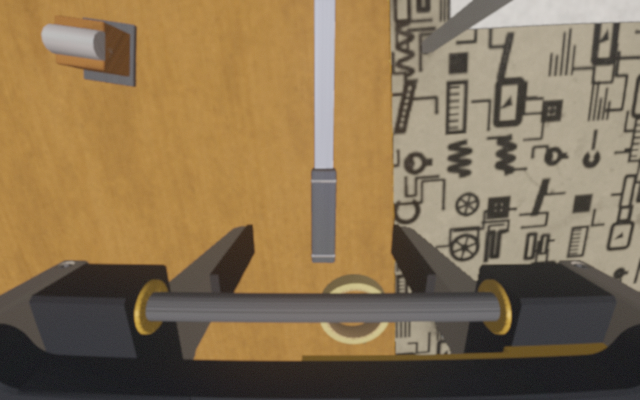

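```bash
python3 - <<'E'
from h import *
s=env.sense(); p,d=viewer.read_camera('wrist'); W=cloud('wrist',d,s=s)
z=W[...,2]
m=(z>.005)&(z<.04)&(W[...,1]<-.25)&(W[...,1]>-.34)
q=W[m]
for x in np.arange(.31,.34,.003): 
    k=(q[:,0]>=x)&(q[:,0]<x+.003); print(round(x,3),k.sum(),np.median(q[k,2]) if k.any() else 0)
for x in np.arange(.425,.455,.003): 
    k=(q[:,0]>=x)&(q[:,0]<x+.003); print(round(x,3),k.sum(),np.median(q[k,2]) if k.any() else 0)
m=(z>.045)&(z<.075)&(abs(W[...,0]-.593)<.06)&(abs(W[...,1]+.039)<.06)
q=W[m]; print('ful',len(q),q.min(0),q.max(0),rect(q))
m=(z>.056)&(z<.075)&(abs(W[...,0]-.593)<.06)&(abs(W[...,1]+.039)<.06)
q=W[m]; print('top',len(q),np.median(q[:,2]),q.mean(0),rect(q))
for n in ['ridge','fulcrum','foot','slab']: print(n,[(np.array(r['at']),round(r['score'],2)) for r in tip_of('wrist',n)])
E
```

```text
0.31 0 0
0.313 0 0
0.316 0 0
0.319 6 0.02340687079372271
0.322 40 0.02435440811238898
0.325 53 0.024511555154542813
0.328 45 0.024495521838256096
0.331 54 0.02480402437326691
0.334 48 0.024430237831524412
0.337 58 0.024501791791067734
0.34 51 0.0245632054134369
0.425 65 0.024604744234099057
0.428 66 0.02436358094440602
0.431 66 0.024488350230393405
0.434 68 0.024301513293633115
0.437 75 0.023859225429202657
0.44 84 0.013832076993995981
0.443 44 0.010570870808035454
0.446 42 0.010475329070627218
0.449 46 0.010614214127248972
0.452 45 0.010346277350611444
0.455 46 0.010490996581691989
ful 2654 [ 0.5643 -0.0721  0.045 ] [ 0.62   -0.0133  0.0622] (array([ 0.5923, -0.0422]), (54.04217529296875, 46.156089782714844), np.float64(1.3217943601399593))
top 1155 0.0589917112039903 [ 0.5919 -0.0432  0.0588] (array([ 0.5923, -0.0419]), (53.67385482788086, 21.54193115234375), np.float64(1.3290488109493352))
ridge [(array([ 0.5945, -0.0394,  0.0615]), 0.73)]
fulcrum [(array([ 0.5867, -0.0431,  0.0005]), 0.94)]
foot []
slab []
```

```bash
cat >> h.py <<'E'
YF=-.247; RIDGE=np.array([.593,-.0405,.060])
uF=np.array([np.cos(YF),np.sin(YF),0]); nF=np.array([-np.sin(YF),np.cos(YF),0]); Z=np.array([0,0,1.])
def barpose(toe_past,th,dz=0.,dl=0.):
    """TCP pose so that bar rests on ridge, toe toe_past beyond the level contact"""
    L=.225-toe_past-.014*th
    u=uF*np.cos(th)+Z*np.sin(th); m=-uF*np.sin(th)+Z*np.cos(th)
    o=RIDGE-.014*Z+.014*m-L*u
    return o+(.004)*m+dz*Z, R(YF,th)
E
python3 - <<'E'
from h import *
q0=env.sense()['joint_positions']
for tp,th,dz in [(.035,-.04,.1),(.035,-.04,.0015),(.08,-.04,.0015),(.08,0,0),(.08,.1,0),(.08,.2,0),(.08,.25,0),(.035,0,.1)]:
    p,r=barpose(tp,th,dz); print(tp,th,p,solver.inverse_kinematics(p,r))
for yaw in(.451,): print(solver.inverse_kinematics(np.array([.357,.245,.03]),R(.451)))
E
```

```text
0.035 -0.04 [0.4091 0.0059 0.1716] [ 0.1708  0.1586 -0.2774  2.1593  0.0387  0.8676 -1.9474]
0.035 -0.04 [0.4091 0.0059 0.0731] [ 0.1319  0.3381 -0.2481  2.2338  0.1168  0.6202 -2.0184]
0.08 -0.04 [ 0.4527 -0.0051  0.0713] [ 0.1365  0.3977 -0.2239  2.1386  0.1208  0.6558 -1.9871]
0.08 0 [ 0.4524 -0.005   0.064 ] [ 0.1211  0.3932 -0.2146  2.1719  0.1472  0.5897 -2.018 ]
0.08 0.1 [ 0.4527 -0.0051  0.0496] [ 0.0614  0.3825 -0.17    2.2516  0.2342  0.4283 -2.1205]
0.08 0.2 [ 0.4544 -0.0056  0.0354] [-0.0558  0.3848 -0.0644  2.3298  0.3785  0.2575 -2.2893]
0.08 0.25 [ 0.4557 -0.0059  0.0284] [-0.1494  0.3936  0.0265  2.3688  0.5044  0.1664 -2.433 ]
0.035 0 [0.4088 0.006  0.164 ] [ 0.1734  0.1488 -0.2896  2.1928  0.0587  0.807  -1.9716]
[-0.1657  0.5133 -0.6028  2.2079  0.5447  0.5673 -2.2979]
```

```bash
cat >> h.py <<'E'
def barpose2(toe_past,th,tool,dz=0.):
    L=.225-toe_past-.014*th
    u=uF*np.cos(th)+Z*np.sin(th); m=-uF*np.sin(th)+Z*np.cos(th)
    o=RIDGE-.014*Z+.014*m-L*u
    g=o+.023*m+dz*Z          # pad centre
    r=R(YF,tool)
    return g+.019*r[:,1], r
E
python3 - <<'E'
from h import *
o=np.array([.4158,-.2728,0]); r=R(-.081)
env.movel(o+[0,0,.05],r,rate=.2)
env.movel(o+[0,0,.004],r,rate=.06)
effector.grasp(40); st('grasped')
env.movel(o+[0,0,.16],r,rate=.15); st('lifted')
p,rr=barpose(.035,0,.09); env.reach(p,rr)
s=st('over')
p,d=viewer.read_camera('wrist'); cv2.imwrite('pics/c_wrist.png',p[:,:,::-1])
p,d=viewer.read_camera('scene'); cv2.imwrite('pics/c_scene.png',p[130:300,180:480,::-1].repeat(2,0).repeat(2,1))
E
```

```text
grasped t 5.92 p [ 0.4158 -0.2725  0.004 ] F [0.7472 0.3863 0.2714] M [ 0.3393 -0.0019 -0.0588] w 0.0295
lifted t 7.11 p [ 0.4149 -0.2723  0.1589] F [ 0.2201  0.2456 -9.7721] M [0.0323 0.1044 0.0199] w 0.0297
over t 8.19 p [0.4092 0.0049 0.154 ] F [ 0.2607 -0.0183 -8.8561] M [-0.0277  0.0166  0.0231] w 0.0298
```

View pics/c_wrist.png

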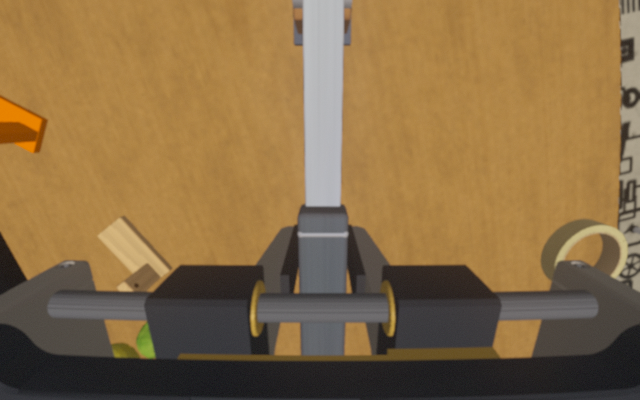

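View pics/c_scene.png

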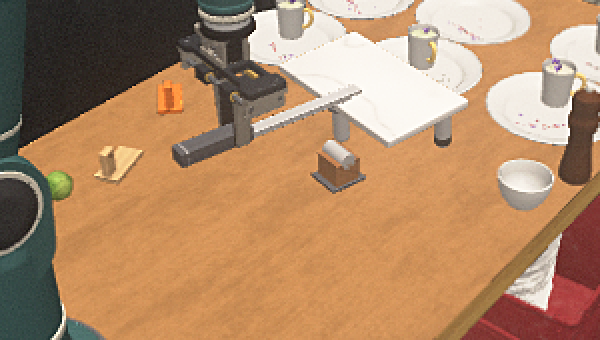

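```bash
python3 - <<'E'
from h import *
p,r=barpose(.035,-.04,.02); env.movel(p,r,rate=.12)
p,r=barpose(.035,-.04,.002); env.movel(p,r,rate=.06); st('down')
im,d=viewer.read_camera('scene'); cv2.imwrite('pics/d0_scene.png',im[130:300,180:480,::-1].repeat(2,0).repeat(2,1))
E
```

```text
down t 9.41 p [0.4088 0.0059 0.0733] F [ 0.4504  0.4562 -8.3262] M [ 0.055  -0.0968 -0.063 ] w 0.0298
```

View pics/d0_scene.png

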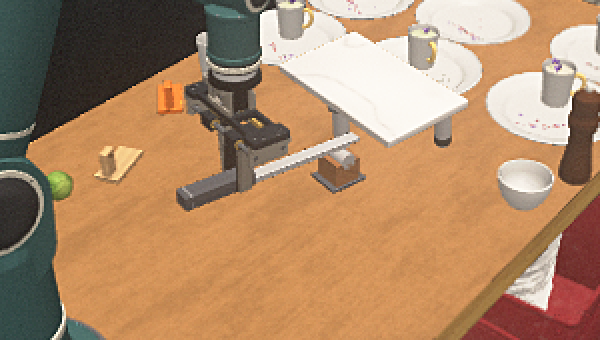

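Bar lies over the ridge, toe just before the slab's edge. Insert and lever.

```bash
python3 - <<'E'
from h import *
p,r=barpose(.08,-.04,.0015); env.movel(p,r,rate=.06); st('in')
p,r=barpose2(.08,0,0,.0005); env.movel(p,r,rate=.04); st('level')
for th,tl in ((.08,.06),(.16,.12),(.22,.12)):
    p,r=barpose2(.08,th,tl); env.movel(p,r,rate=.04); st(th)
im,d=viewer.read_camera('scene'); cv2.imwrite('pics/d_scene.png',im[130:300,180:480,::-1].repeat(2,0).repeat(2,1))
W=cloud('scene',d); m=(W[...,2]>.085)&(W[...,2]<.13)&(W[...,0]>.62)&(W[...,0]<.9)&(abs(W[...,1])<.15)
q=W[m]; a=np.c_[q[:,:2],np.ones(len(q))]; c=np.linalg.lstsq(a,q[:,2],rcond=None)[0]; print('slab slope along u',c[:2]@uF[:2], 'n',len(q))
for n in ['foot']: print(n,[(np.array(r['at']),round(r['score'],2)) for r in tip_of('scene',n)])
E
```

```text
in t 10.36 p [ 0.452  -0.005   0.0711] F [-0.8992  0.4674 -9.2555] M [ 0.0043 -0.0612  0.0319] w 0.0299
level t 10.68 p [ 0.4516 -0.0049  0.0645] F [-0.4088  0.4209 -9.4725] M [0.0807 0.017  0.0302] w 0.0296
0.08 t 11.12 p [ 0.4523 -0.0049  0.0528] F [-1.7135  0.3829 -4.9895] M [0.0885 0.1431 0.0168] w 0.0297
0.16 t 11.57 p [ 0.4546 -0.0052  0.042 ] F [ 1.5363 -1.8263 -0.3227] M [-0.4087 -0.5508 -0.1315] w 0.0295
0.22 t 11.93 p [ 0.4549 -0.0053  0.0325] F [ 4.5593 -1.87   -0.7282] M [-0.4673 -1.2457 -0.1361] w 0.0296
slab slope along u 0.004115955691736691 n 2486
foot [(array([0.6744, 0.0233, 0.0121]), 0.88)]
```

View pics/d_scene.png

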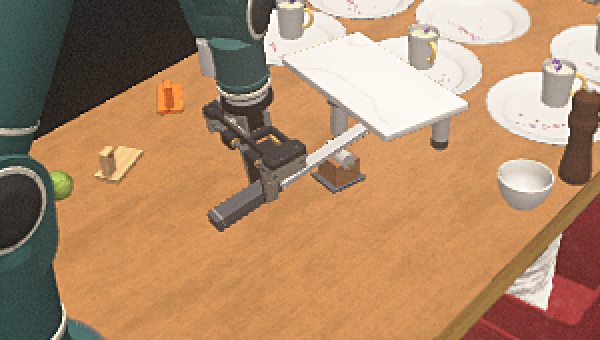

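```bash
python3 - <<'E'
from h import *
effector.grasp(15)
p,r=barpose2(.08,.25,.12,.0005); env.movel(p,r,rate=.03); st(.25)
effector.release(); s=st('rel')
env.pause(.3)
im,d=viewer.read_camera('scene'); cv2.imwrite('pics/e_scene.png',im[130:300,180:480,::-1].repeat(2,0).repeat(2,1))
W=cloud('scene',d); m=(W[...,2]>.085)&(W[...,2]<.13)&(W[...,0]>.62)&(W[...,0]<.9)&(abs(W[...,1])<.15)
q=W[m]; a=np.c_[q[:,:2],np.ones(len(q))]; c=np.linalg.lstsq(a,q[:,2],rcond=None)[0]; print('slab slope along u',c[:2]@uF[:2],rect(q))
for n in ['foot','slab','toe','heel']: print(n,[(np.array(r['at']),round(r['score'],2)) for r in tip_of('scene',n)])
E
```

```text
0.25 t 12.53 p [ 0.4546 -0.0052  0.0284] F [ 5.3605 -1.329  -1.0048] M [-0.3735 -1.0752 -0.0514] w 0.0301
rel t 13.53 p [ 0.4534 -0.0053  0.0285] F [-0.2071 -0.0939 -0.3913] M [ 0.1335  0.0821 -0.0325] w 0.0922
slab slope along u -0.019197045692898842 (array([0.7343, 0.0014]), (306.11102294921875, 174.21006774902344), np.float64(1.280001373153346))
foot [(array([0.6746, 0.0257, 0.0177]), 0.77)]
slab [(array([0.7326, 0.0125, 0.0099]), 0.67), (array([ 0.5939, -0.0347,  0.0592]), 0.57), (array([ 0.4049,  0.2706, -0.0037]), 0.28)]
toe []
heel [(array([0.3693, 0.0172, 0.0004]), 0.73), (array([ 0.4061,  0.2723, -0.0008]), 0.3)]
```

View pics/e_scene.png

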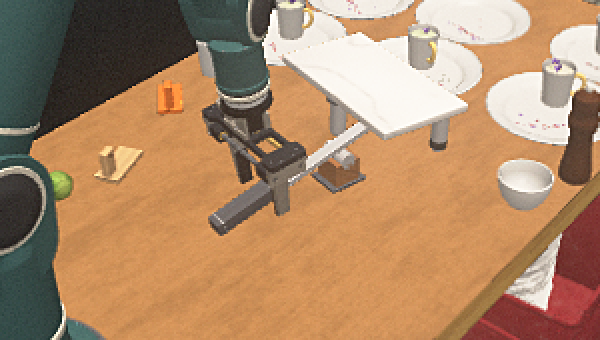

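```bash
python3 - <<'E'
from h import *
s=env.sense(); p=np.array(s['ee_pos']); r=np.array(s['tcp_rot'])
env.movel(p-r[:,1]*.09,rate=.2)
env.reach([.37,.25,.19],R(.451)); s=st()
im,d=viewer.read_camera('wrist'); cv2.imwrite('pics/f_wrist.png',im[:,:,::-1])
np.savez('f.npz',im=im,d=d)
W=cloud('wrist',d,s=s); z=W[...,2]
b=(W[...,0]>.3)&(W[...,0]<.48)&(W[...,1]>.18)&(W[...,1]<.34)
for n,m in (('tongue',b&(z>.005)&(z<.013)),('tab',b&(z>.05)&(z<.062)),('tabtall',b&(z>.02)&(z<.062))):
    q=W[m]; 
    if len(q)>5: print(n,len(q),rect(q),np.median(q[:,2]))
for n in ['shim','seat']: print(n,[(np.array(r['at']),round(r['score'],2)) for r in tip_of('wrist',n)])
E
```

```text
t 15.74 p [0.3703 0.2483 0.1891] F [0.4487 0.5492 0.1832] M [ 0.0135 -0.0398 -0.0278] w 0.092
tongue 2190 (array([0.3882, 0.2596]), (90.01029205322266, 44.0662956237793), np.float64(0.36770165302183166)) 0.009450210985750218
tab 265 (array([0.3583, 0.2481]), (26.15534782409668, 13.917659759521484), np.float64(0.3500061792902593)) 0.055353743856162485
tabtall 326 (array([0.3583, 0.2482]), (26.12514877319336, 14.180464744567871), np.float64(0.34533186552397943)) 0.05513069587901401
shim [(array([0.4044, 0.2672, 0.0005]), 0.73)]
seat [(array([0.4069, 0.2651, 0.0067]), 0.67)]
```

View pics/f_wrist.png

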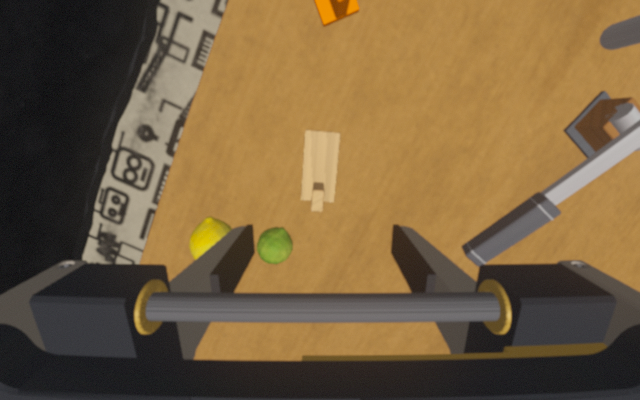

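```bash
python3 - <<'E'
from h import *
f=np.load('f.npz'); s=env.sense(); W=cloud('wrist',f['d'],s=s)
im=f['im'].astype(int)
for (a,b) in((275,245),(275,232),(292,245),(260,245),(210,237)): print(a,b,W[b,a])
m=(W[...,2]>.01)&(W[...,0]>.2)&(W[...,0]<.4)&(W[...,1]>.26)&(W[...,1]<.4)&(im[...,1]>im[...,0]*1.1)
q=W[m];print(len(q)); q-=[.3583,.2481,0]; y=.362
u=q[:,0]*np.cos(y)+q[:,1]*np.sin(y); n=-q[:,0]*np.sin(y)+q[:,1]*np.cos(y)
print('along u',np.percentile(u,[1,50,99]),'along n',np.percentile(n,[1,50,99]),'z',np.percentile(q[:,2],[1,99]))
print(solver.inverse_kinematics([.3583,.2481,.03],R(.362)))
E
```

```text
275 245 [0.2816 0.2697 0.0461]
275 232 [0.2921 0.2764 0.0339]
292 245 [0.2827 0.2491 0.0289]
260 245 [0.2704 0.2866 0.0403]
210 237 [0.2604 0.345  0.0531]
1703
along u [-0.0861  0.03    0.0375] along n [0.025  0.0518 0.07  ] z [0.0293 0.3204]
[-0.3272  0.4721 -0.415   2.2108  0.3751  0.5243 -2.2384]
```

```bash
python3 - <<'E'
from h import *
from scipy.optimize import least_squares
im,d=viewer.read_camera('scene'); cv2.imwrite('pics/g_scene.png',cv2.resize(im[150:260,290:450,::-1],None,fx=5,fy=5,interpolation=cv2.INTER_NEAREST))
W=cloud('scene',d)
m=(W[...,2]>.012)&(W[...,2]<.07)&(np.hypot(W[...,0]-.675,W[...,1]-.024)<.04)
q=W[m]; print(len(q)); vv,uu=np.where(m); print(uu.min(),uu.max(),vv.min(),vv.max()); print(np.percentile(q,[5,50,95],axis=0))
f=least_squares(lambda c:np.hypot(q[:,0]-c[0],q[:,1]-c[1])-.014,[.68,.025],loss='soft_l1',f_scale=.003); print(f.x, np.sqrt((f.fun**2).mean()))
print([(np.array(r['at']),round(r['score'],2)) for r in tip_of('scene','foot')],[(np.array(r['at']),round(r['score'],2)) for r in tip_of('scene','ridge')])
m=(W[...,2]>.085)&(W[...,2]<.13)&(W[...,0]>.6)&(W[...,0]<.95)&(abs(W[...,1])<.2)
q=W[m]; print(rect(q))
E
```

```text
93
345 352 185 197
[[0.6578 0.0087 0.0257]
 [0.6634 0.0165 0.049 ]
 [0.6743 0.029  0.0671]]
[0.6741 0.023 ] 0.002464923876248381
[(array([0.6709, 0.026 , 0.0163]), 0.87)] [(array([ 0.5948, -0.0369,  0.0619]), 0.57)]
(array([ 0.7743, -0.0108]), (305.9736633300781, 261.1692199707031), np.float64(1.2539230339690175))
```

View pics/g_scene.png

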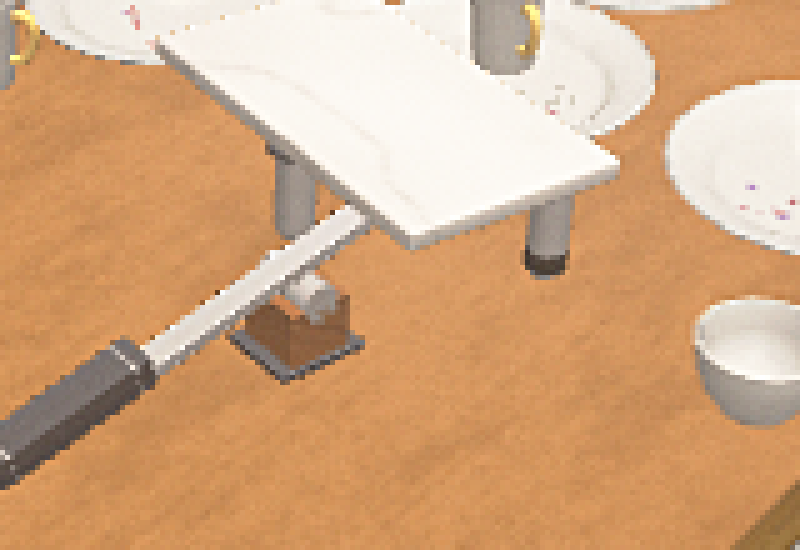

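```bash
cat >> h.py <<'E'
FOOT=np.array([.674,.023]); YS=YF-.28
def shimtcp(foot_x,z,foot_y=0.,foot=FOOT):
    xs=np.array([np.cos(YS),np.sin(YS)]); ys=np.array([-xs[1],xs[0]])
    o=foot-foot_x*xs-foot_y*ys
    t=o-.052*xs
    return np.array([t[0],t[1],z]),R(YS)
E
python3 - <<'E'
from h import *
for a in ((.084,.13),(.084,.0305),(.009,.0305)):
    print(shimtcp(*a)[0],solver.inverse_kinematics(*shimtcp(*a)))
r=R(.362); t=np.array([.3583,.2481,0])
env.movel(t+[0,0,.10],r,rate=.2)
env.movel(t+[0,0,.030],r,rate=.08)
effector.grasp(15); st('grip')
env.movel(t+[0,0,.13],r,rate=.15); st('up')
env.reach(*shimtcp(.084,.13)); st()
env.movel(shimtcp(.084,.0308)[0],shimtcp(.084,.03)[1],rate=.1); s=st('low')
im,d=viewer.read_camera('scene'); cv2.imwrite('pics/h_scene.png',cv2.resize(im[130:280,260:460,::-1],None,fx=4,fy=4))
im,d=viewer.read_camera('side'); cv2.imwrite('pics/h_side.png',cv2.resize(im[160:310,260:460,::-1],None,fx=4,fy=4))
im,d=viewer.read_camera('wrist'); cv2.imwrite('pics/h_wrist.png',im[:,:,::-1])
E
```

```text
[0.5565 0.0914 0.13  ] [-0.04    0.4424 -0.2293  1.876   0.1313  0.8376 -2.4338]
[0.5565 0.0914 0.0305] [-0.0458  0.5942 -0.2253  1.921   0.2085  0.6488 -2.4983]
[0.6213 0.0537 0.0305] [ 0.0081  0.6659 -0.2002  1.772   0.187   0.7223 -2.3889]
grip t 18.82 p [0.3583 0.2481 0.03  ] F [ 0.4421  0.0998 -1.2703] M [ 0.0272 -0.0132  0.0701] w 0.0135
up t 19.64 p [0.3578 0.2476 0.1294] F [ 0.0715 -0.128  -0.8281] M [-0.0023  0.0616 -0.0476] w 0.0138
 t 20.63 p [0.555  0.0934 0.1295] F [-0.0666  1.7298 -1.3167] M [ 0.1055  0.0225 -0.0617] w 0.0136
low t 21.77 p [0.5569 0.0915 0.0311] F [-0.083  -0.7771 -1.1255] M [ 0.0412 -0.022  -0.0498] w 0.014
```

View pics/h_scene.png

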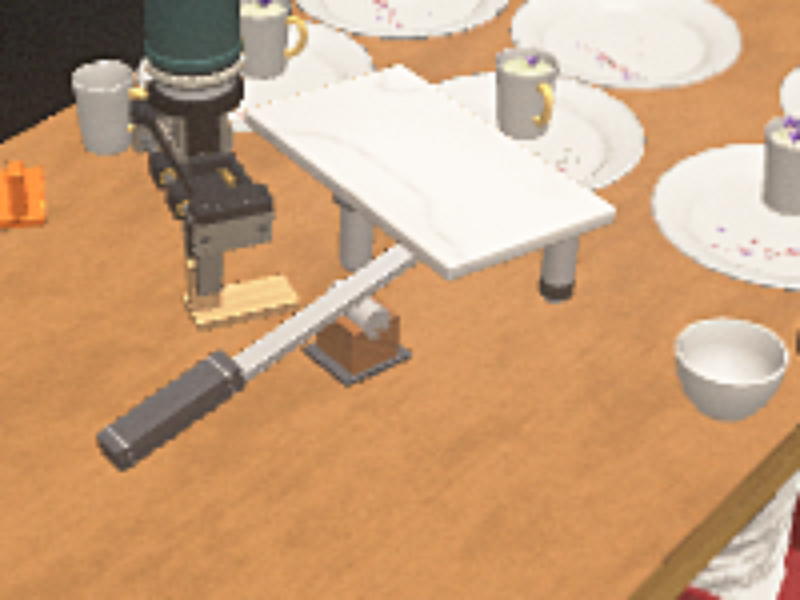

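View pics/h_side.png

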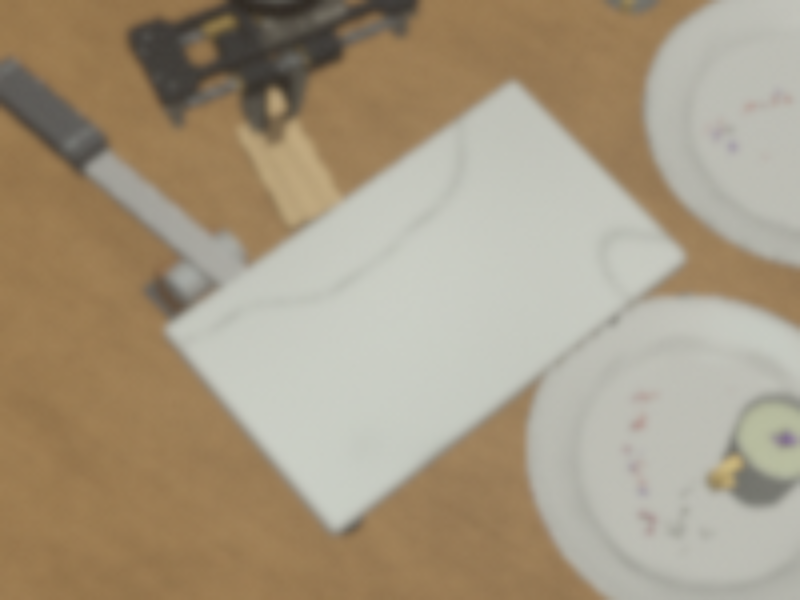

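View pics/h_wrist.png

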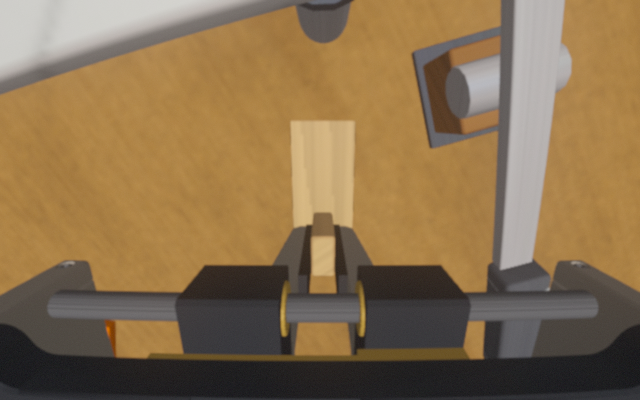

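```bash
python3 - <<'E'
from h import *
from scipy.optimize import least_squares
s=env.sense(); im,d=viewer.read_camera('wrist'); W=cloud('wrist',d,s=s); z=W[...,2]
m=(z>.014)&(z<.08)&(np.hypot(W[...,0]-.674,W[...,1]-.023)<.035)
q=W[m]; print(len(q)); print(np.percentile(q,[2,50,98],axis=0))
k=q[q[:,2]>.026] # cylinder part
for Q in (q,k):
    if len(Q)>10:
        f=least_squares(lambda c:np.hypot(Q[:,0]-c[0],Q[:,1]-c[1])-.014,[.68,.025],loss='soft_l1',f_scale=.002); print(len(Q),f.x,np.sqrt((f.fun**2).mean()))
# sphere fit for ball end
f=least_squares(lambda c:np.where(q[:,2]<c[2],np.linalg.norm(q-c,axis=1),np.hypot(q[:,0]-c[0],q[:,1]-c[1]))-.014,[.675,.024,.026],loss='soft_l1',f_scale=.002); print('ball centre',f.x,np.sqrt((f.fun**2).mean()))
m=(z>.005)&(z<.014)&(W[...,0]>.55)&(W[...,0]<.65)&(W[...,1]>.02)&(W[...,1]<.12); q=W[m]; print('tongue',len(q),rect(q),np.median(q[:,2]))
xs=np.array([np.cos(YS),np.sin(YS)]);print('tongue end along xs from TCP',np.percentile((q[:,:2]-np.array(s['ee_pos'])[:2])@xs,99),'lateral',np.percentile((q[:,:2]-np.array(s['ee_pos'])[:2])@[-xs[1],xs[0]],[2,98]))
# slab edge: points at z>.08
m=(z>.08)&(z<.12); q=W[m]; print('slab',np.median(q[:,2]),rect(q))
E
```

```text
1444
[[0.659  0.0162 0.0274]
 [0.6616 0.0302 0.0507]
 [0.6733 0.0376 0.0681]]
1444 [0.6736 0.0235] 0.000421773746664388
1433 [0.6736 0.0235] 0.00042252693149679804
ball centre [0.6736 0.0235 0.0215] 0.000421773808172554
tongue 6293 (array([0.5901, 0.0718]), (44.24531173706055, 77.16398620605469), np.float64(1.0438143379267883)) 0.010862303793127814
tongue end along xs from TCP 0.07659323341286739 lateral [-0.0213  0.0208]
slab 0.10616455479065084 (array([0.6123, 0.0807]), (205.78395080566406, 130.82431030273438), np.float64(1.0875737364832891))
```

```bash
python3 - <<'E'
from h import *
F=np.array([.6736,.0235])
p,r=shimtcp(.045,.0307,foot=F); env.movel(p,r,rate=.08); st('a')
for fx in (.03,.02,.009):
    p,r=shimtcp(fx,.0305,foot=F); env.movel(p,r,rate=.05); st(fx)
im,d=viewer.read_camera('wrist'); cv2.imwrite('pics/i_wrist.png',im[:,:,::-1])
im,d=viewer.read_camera('side'); cv2.imwrite('pics/i_side.png',cv2.resize(im[160:310,260:460,::-1],None,fx=4,fy=4))
E
```

```text
a t 22.61 p [0.5895 0.0721 0.0304] F [-0.1998  0.024  -0.1557] M [0.1102 0.0515 0.0129] w 0.0135
0.03 t 23.06 p [0.6028 0.0645 0.0304] F [-0.251   0.9132 -1.0658] M [ 0.0469  0.0489 -0.0168] w 0.014
0.02 t 23.41 p [0.6117 0.0593 0.0305] F [-0.0784  0.1141 -1.6711] M [ 0.0954  0.0386 -0.0071] w 0.0138
0.009 t 23.77 p [0.6211 0.0538 0.0304] F [ 0.2733  0.1384 -1.0963] M [0.1244 0.0941 0.0014] w 0.0133
```

View pics/i_wrist.png

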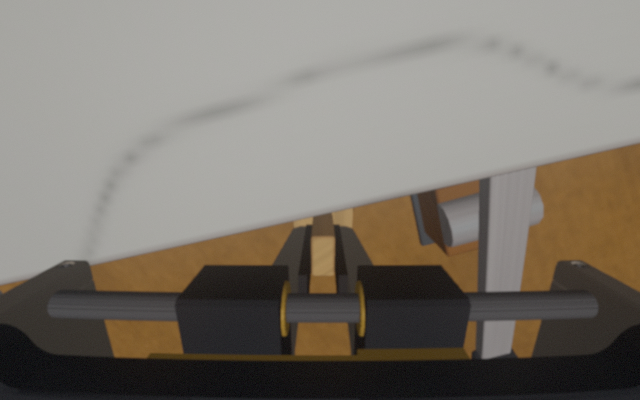

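View pics/i_side.png

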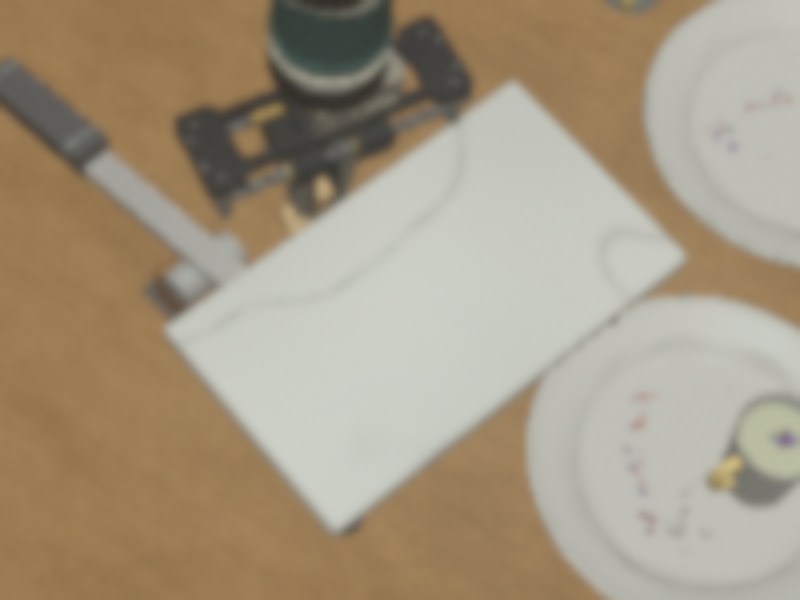

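```bash
python3 - <<'E'
from h import *
s=env.sense(); im,d=viewer.read_camera('wrist'); W=cloud('wrist',d,s=s); z=W[...,2]
xs=np.array([np.cos(YS),np.sin(YS)]); ys=np.array([-xs[1],xs[0]])
m=(z>.08)&(z<.12)
P=(W[...,:2]-np.array(s['ee_pos'])[:2]); a=P@xs; b=P@ys
for y in (-.06,-.03,0,.03,.05,.065,.08):
    k=m&(abs(b-y)<.003); print(y,'slab edge ahead of TCP',np.percentile(a[k],.5) if k.any() else None)
f=m&(abs(W[...,1]-.06)<.2); 
q=W[f]; yaw=None
m2=(z>.03)&(z<.075)&(np.hypot(W[...,0]-.593,W[...,1]+.04)<.06)
for x in (-.02,-.01,0,.01,.02):
    k=m2&(abs(a-x)<.003); print(x,'block top lateral',np.percentile(b[k],99.5) if k.any() else None)
E
```

```text
-0.06 slab edge ahead of TCP 0.057660399444042075
-0.03 slab edge ahead of TCP 0.05087687875680976
0 slab edge ahead of TCP 0.04378102358456878
0.03 slab edge ahead of TCP 0.037345457522539725
0.05 slab edge ahead of TCP 0.03242846976985797
0.065 slab edge ahead of TCP 0.029145580195623858
0.08 slab edge ahead of TCP 0.009300174892465696
-0.02 block top lateral -0.09585649212168251
-0.01 block top lateral -0.09303828582548866
0 block top lateral -0.07591000291703101
0.01 block top lateral -0.07278229137065471
0.02 block top lateral -0.07008167066180995
```

```bash
python3 - <<'E'
from h import *
F=np.array([.6736,.0235])
p,r=shimtcp(.002,.0304,foot=F); env.movel(p,r,rate=.05); st('in')
env.movel(p-[0,0,.0004],r,rate=.05)
effector.release(); st('rel'); env.pause(.3)
env.movel(p+[0,0,.05],r,rate=.15)
s=st('up')
im,d=viewer.read_camera('wrist'); cv2.imwrite('pics/j_wrist.png',im[:,:,::-1])
W=cloud('wrist',d,s=s); z=W[...,2]
m=(z>.05)&(z<.062)&(np.hypot(W[...,0]-p[0],W[...,1]-p[1])<.03); q=W[m]; print('tab',p,len(q),rect(q) if len(q)>5 else 0)
im,d=viewer.read_camera('scene'); cv2.imwrite('pics/j_scene.png',cv2.resize(im[130:280,260:460,::-1],None,fx=4,fy=4))
E
```

```text
in t 24.22 p [0.6273 0.0503 0.0304] F [ 1.0364  0.2599 -0.5712] M [ 0.092   0.0094 -0.0619] w 0.0141
rel t 25.68 p [0.6269 0.0506 0.03  ] F [ 0.2198 -1.0377 -0.4298] M [ 0.0878 -0.0118 -0.0249] w 0.0919
up t 26.46 p [0.6269 0.0506 0.0805] F [0.8171 0.7421 0.6339] M [0.0843 0.0411 0.0158] w 0.0918
tab [0.6269 0.0507 0.0304] 592 (array([0.6275, 0.0499]), (13.135871887207031, 25.375530242919922), np.float64(1.0406521004484282))
```

View pics/j_wrist.png

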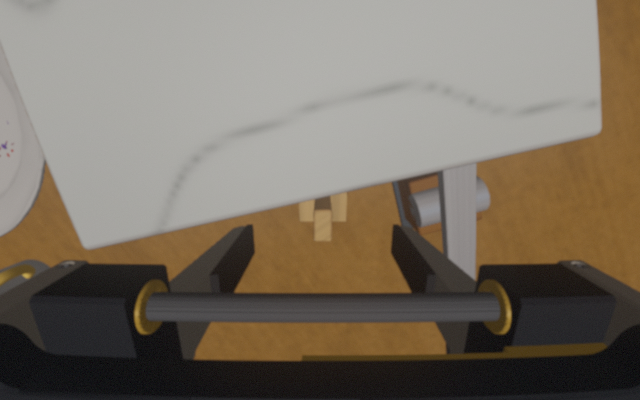

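View pics/j_scene.png

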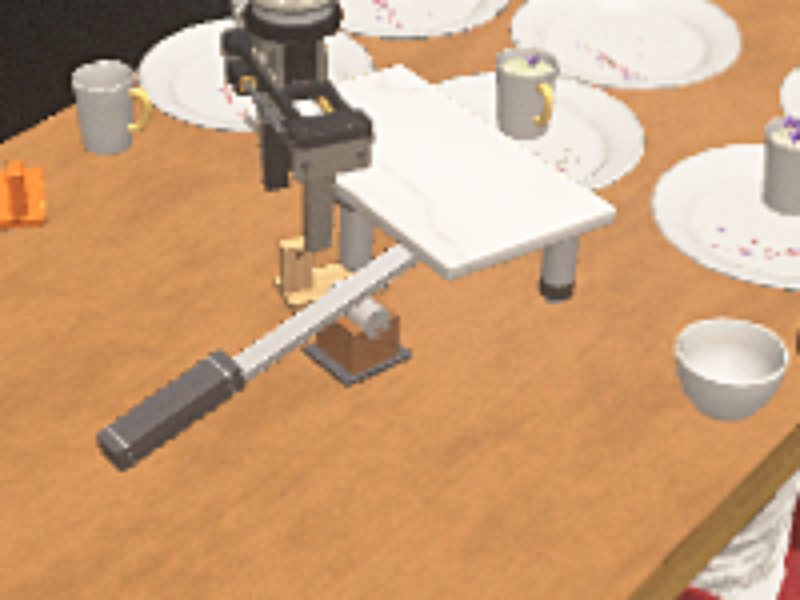

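```bash
python3 - <<'E'
from h import *
s=env.sense(); p=np.array(s['ee_pos']); env.movel(p+[-.03,.0,.05],rate=.2)
p,r=barpose2(.08,.25,.12,.11); env.reach(p,r); s=st()
im,d=viewer.read_camera('wrist'); cv2.imwrite('pics/k_wrist.png',im[:,:,::-1])
W=cloud('wrist',d,s=s); D=W-RIDGE; a=D@uF; b=D@nF; z=W[...,2]
m=(abs(b)<.05)&(z>.008)&(z<.09)&(a<-.02)&(a>-.26)
h=m&(a<-.13); q=W[h]; print('handle',len(q),'n centre',np.polyfit(a[h],b[h],1),'z(a)',np.polyfit(a[h],z[h],1),'a range',np.percentile(a[h],[.5,99.5]),'b range',np.percentile(b[h],[1,99]))
k=m&(a>-.1); print('blade',k.sum(),np.polyfit(a[k],b[k],1),np.polyfit(a[k],z[k],1))
for x in np.arange(-.135,-.1,.003):
    kk=m&(abs(a-x)<.0015); print(round(x,3),kk.sum(),np.median(z[kk]) if kk.any() else 0)
E
```

```text
t 27.67 p [ 0.4541 -0.0054  0.1377] F [ 0.5835  0.631  -1.0613] M [ 0.0484  0.1021 -0.0257] w 0.0919
handle 2520 n centre [ 0.0026 -0.0001] z(a) [0.2601 0.0853] a range [-0.2353 -0.1306] b range [-0.0152  0.0141]
blade 2535 [-0.0099 -0.0011] [0.0407 0.055 ]
-0.135 85 0.05040584048276406
-0.132 85 0.051270441246877616
-0.129 89 0.05209174245251803
-0.126 80 0.05259351052887161
-0.123 106 0.05293255743728896
-0.12 122 0.04761876562595208
-0.117 82 0.04066941203074334
-0.114 66 0.0414145930507613
-0.111 65 0.041952706204193974
-0.108 64 0.04289709832951544
-0.105 66 0.043654745067866665
-0.102 65 0.04438731249167516
```

View pics/k_wrist.png

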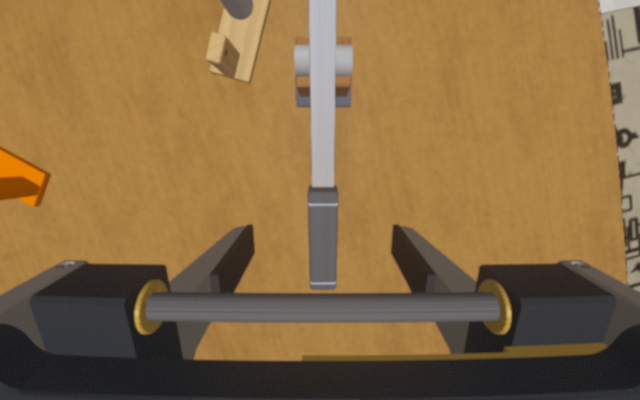

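```bash
python3 - <<'E'
from h import *
for a in ((.08,.02,-.114,.002),(.02,.0,-.134,.004),(.015,.0,-.134,.06)): print(solver.inverse_kinematics(*barpose2(*a)))
p,r=barpose2(.08,.2544,.12,.0); st()
env.movel(p+[0,0,.03],r,rate=.2); env.movel(p,r,rate=.06)
effector.grasp(40); st('grip')
for th in (.2,.16,.12,.08,.04,.01):
    p,r=barpose2(.08,th,th-.134); env.movel(p,r,rate=.035); st(th)
im,d=viewer.read_camera('scene'); cv2.imwrite('pics/l_scene.png',cv2.resize(im[130:280,260:460,::-1],None,fx=4,fy=4))
W=cloud('scene',d); m=(W[...,2]>.085)&(W[...,2]<.13)&(W[...,0]>.62)&(W[...,0]<.9)&(abs(W[...,1])<.15)
q=W[m]; a=np.c_[q[:,:2],np.ones(len(q))]; c=np.linalg.lstsq(a,q[:,2],rcond=None)[0]; print('slab slope along u',c[:2]@uF[:2])
for n in ['foot','seat']: print(n,[(np.array(r['at']),round(r['score'],2)) for r in tip_of('scene',n)])
E
```

```text
[ 0.1764  0.4478 -0.26    2.0932  0.1155  0.7261 -1.9735]
[ 0.1704  0.3748 -0.2839  2.2076  0.0886  0.7013 -1.9904]
[ 0.1924  0.2606 -0.3051  2.1838  0.0418  0.8351 -1.9557]
 t 27.72 p [ 0.4548 -0.0051  0.1379] F [ 0.3848 -0.5113 -0.3997] M [ 0.062   0.0895 -0.0048] w 0.0922
grip t 29.88 p [ 0.4535 -0.0053  0.0274] F [-0.0026  0.704  -0.877 ] M [0.0981 0.0613 0.0445] w 0.0299
0.2 t 30.25 p [ 0.4511 -0.005   0.0345] F [-1.023   2.0465 -3.7156] M [0.2377 0.3134 0.0464] w 0.0298
0.16 t 30.57 p [ 0.4512 -0.005   0.0403] F [ 0.7362 -0.4851 -7.9178] M [-0.0184 -0.0886  0.    ] w 0.0294
0.12 t 30.88 p [ 0.4505 -0.0047  0.0462] F [-0.1521 -0.6741 -8.7451] M [ 0.018  -0.1471  0.0127] w 0.0301
0.08 t 31.2 p [ 0.45   -0.0046  0.0521] F [ 0.0257  0.9492 -7.8554] M [-0.0145 -0.22    0.0252] w 0.0299
0.04 t 31.52 p [ 0.4499 -0.0045  0.0579] F [-0.3425 -0.4039 -8.4868] M [-0.0654 -0.3575  0.0044] w 0.0294
0.01 t 31.79 p [ 0.45   -0.0045  0.0624] F [-0.0794  0.3796 -8.8771] M [-0.0813 -0.4159 -0.0176] w 0.0297
slab slope along u 0.01390153953431636
foot [(array([0.6741, 0.0246, 0.0085]), 0.67)]
seat [(array([0.5952, 0.3585, 0.0074]), 0.76), (array([0.6683, 0.0168, 0.0059]), 0.41)]
```

View pics/l_scene.png

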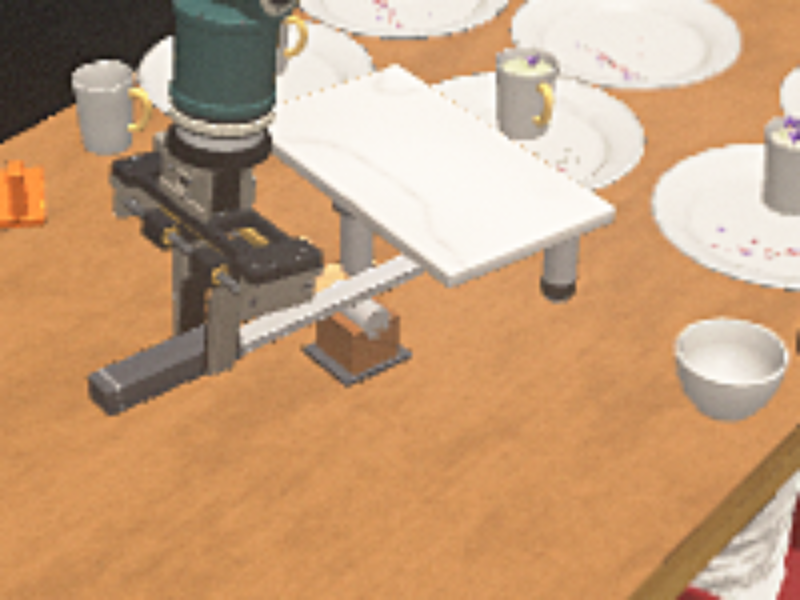

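```bash
python3 - <<'E'
from h import *
p,r=barpose2(.08,.005,-.129,.004); env.movel(p,r,rate=.05)
p,r=barpose2(.02,.005,-.129,.004); env.movel(p,r,rate=.07); st('out')
p,r=barpose2(.015,.0,-.134,.09); env.movel(p,r,rate=.15); st('up')
def lay(z):
    r=R(-.081,-.134); return np.array([.4158,-.2728,.023+z])+.019*r[:,1],r
env.reach(*lay(.10)); st('over')
env.movel(lay(.025)[0],lay(0)[1],rate=.15); s=st('near')
im,d=viewer.read_camera('scene'); cv2.imwrite('pics/m_scene.png',cv2.resize(im[160:310,300:500,::-1],None,fx=4,fy=4))
W=cloud('wrist',viewer.read_camera('wrist')[1],s=s)
z=W[...,2]; k=(z>.015)&(z<.08)&(abs(W[...,1]+.239+.0812*W[...,0])<.009)
x=W[...,0]
for a,b in((.45,.6),(.34,.43)):
    kk=k&(x>a)&(x<b); print(kk.sum(),np.polyfit(x[kk],z[kk],1) if kk.sum()>5 else 0, np.median(z[kk]))
E
```

```text
out t 33.2 p [0.3926 0.0102 0.0673] F [-0.1268  0.7158 -9.6375] M [-0.0407 -0.3593 -0.0021] w 0.0295
up t 33.93 p [0.3863 0.0113 0.1536] F [-0.1835  0.0933 -9.5213] M [ 0.0219 -0.3332  0.0214] w 0.0296
over t 35.05 p [ 0.4137 -0.2706  0.1037] F [-0.0012  0.6348 -8.6725] M [ 0.0354 -0.4191 -0.0181] w 0.0292
near t 35.7 p [ 0.4142 -0.2723  0.0298] F [ 0.0417 -0.3702 -8.4616] M [-0.0256 -0.3592  0.014 ] w 0.0297
6583 [0.0017 0.0352] 0.036102745294178944
2305 [0.0005 0.0498] 0.049991204943733464
```

View pics/m_scene.png

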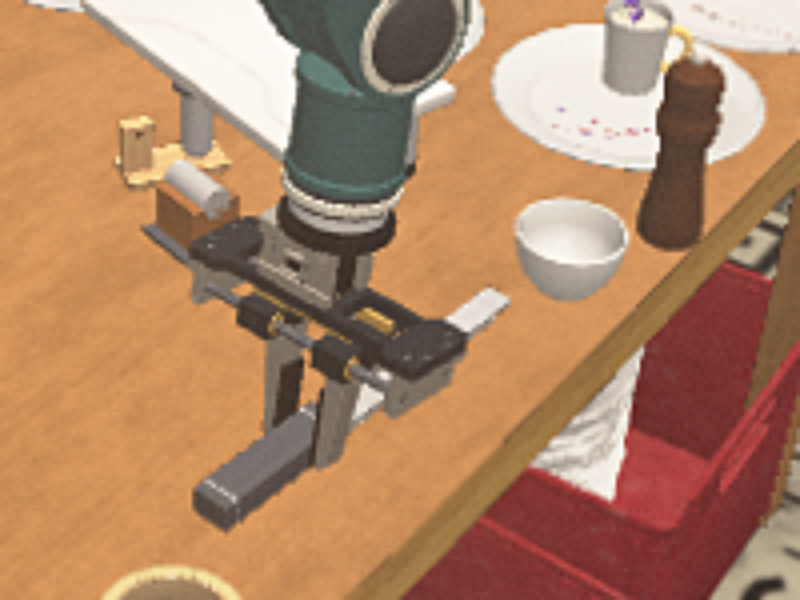

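Bar is level, underside about 25 mm up, leg stands on the shim. Set it down.

```bash
python3 - <<'E'
from h import *
def lay(z):
    r=R(-.081,-.134); return np.array([.4158,-.2728,.023+z])+.019*r[:,1],r
env.movel(lay(.001)[0],lay(0)[1],rate=.05); st('down')
effector.release(); s=st('rel')
p=np.array(s['ee_pos']); r=np.array(s['tcp_rot'])
env.movel(p-r[:,1]*.14,rate=.2); env.pause(.3)
s=st('clear')
W=cloud('wrist',viewer.read_camera('wrist')[1],s=s)
z=W[...,2]; x=W[...,0]; k=(z>.004)&(z<.08)&(abs(W[...,1]+.239+.0812*x)<.009)
for a,b in((.46,.62),(.34,.43)):
    kk=k&(x>a)&(x<b); print(kk.sum(),np.polyfit(x[kk],z[kk],1) if kk.sum()>5 else 0, np.median(z[kk]))
im,d=viewer.read_camera('scene'); cv2.imwrite('pics/n_scene.png',cv2.resize(im[130:310,270:480,::-1],None,fx=3.3,fy=3.3))
W=cloud('scene',d); m=(W[...,2]>.085)&(W[...,2]<.13)&(W[...,0]>.62)&(W[...,0]<.9)&(abs(W[...,1])<.15)
q=W[m]; a=np.c_[q[:,:2],np.ones(len(q))]; c=np.linalg.lstsq(a,q[:,2],rcond=None)[0]; print('slope',c[:2]@uF[:2])
for n in ['foot','slab','toe','heel','bowl','mug']: print(n,[(np.array(r['at']),round(r['score'],2)) for r in tip_of('scene',n)])
E
```

```text
down t 36.43 p [ 0.4132 -0.2725  0.0049] F [-0.0836  0.5086 -9.4667] M [ 0.0205 -0.3671 -0.0053] w 0.0298
rel t 37.44 p [ 0.4132 -0.2726  0.0051] F [ 0.3147  0.0973 -0.6991] M [ 0.0232 -0.1287  0.0478] w 0.0918
clear t 38.59 p [ 0.4314 -0.2738  0.143 ] F [-0.2854  0.1166 -0.0797] M [ 0.008  -0.1738 -0.0268] w 0.0918
2776 [0.0004 0.0103] 0.010520374266858909
1131 [-0.0007  0.0248] 0.024509529632238666
slope 0.019058665948848367
foot [(array([0.6716, 0.0234, 0.0076]), 0.66)]
slab [(array([0.7335, 0.0075, 0.0067]), 0.79)]
toe [(array([ 0.642 , -0.2896,  0.0064]), 0.66)]
heel [(array([ 0.3226, -0.2663,  0.0046]), 0.59), (array([ 0.4184, -0.2712, -0.0017]), 0.26)]
bowl [(array([ 0.7206, -0.3056,  0.0029]), 0.93)]
mug [(array([ 0.3211, -0.2675,  0.0026]), 0.57), (array([ 0.7103,  0.355 , -0.0008]), 0.56)]
```

View pics/n_scene.png

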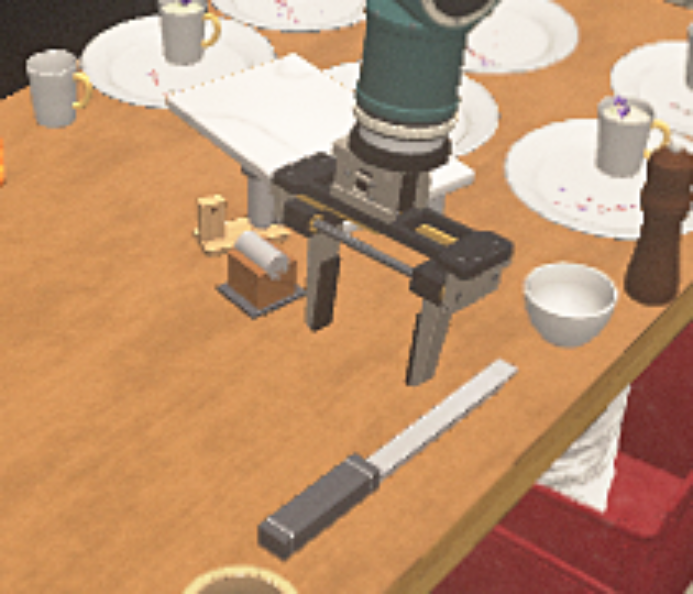

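```bash
python3 - <<'E'
from h import *
from scipy.optimize import least_squares
s=env.sense(); env.movel(np.array(s['ee_pos'])+[0,0,.08],rate=.2)
p,r=shimtcp(.09,.10,foot=np.array([.6736,.0235])); env.reach(p,r); env.pause(.2); s=st()
im,d=viewer.read_camera('wrist'); cv2.imwrite('pics/o_wrist.png',im[:,:,::-1])
W=cloud('wrist',d,s=s); z=W[...,2]
m=(z>.016)&(z<.075)&(np.hypot(W[...,0]-.674,W[...,1]-.023)<.03); q=W[m]
f=least_squares(lambda c:np.hypot(q[:,0]-c[0],q[:,1]-c[1])-.014,[.675,.024],loss='soft_l1',f_scale=.002); print(len(q),'leg',f.x)
m=(z>.05)&(z<.062)&(np.hypot(W[...,0]-.6275,W[...,1]-.05)<.03); q2=W[m]; c,sz,a=rect(q2); print('tab',c,sz,a-np.pi/2)
ya=a-np.pi/2; D=f.x-c; print('foot in shim',D@[np.cos(ya),np.sin(ya)]-.052, D@[-np.sin(ya),np.cos(ya)])
E
```

```text
t 41.25 p [0.5512 0.0938 0.1002] F [-0.205  -0.4074  0.3424] M [ 0.0838 -0.0199  0.0329] w 0.0918
250 leg [0.6725 0.0222]
tab [0.627  0.0506] (13.604519844055176, 25.29877471923828) -0.5226543520967295
foot in shim 0.0016305783090532835 -0.00190950074948996
```

View pics/o_wrist.png

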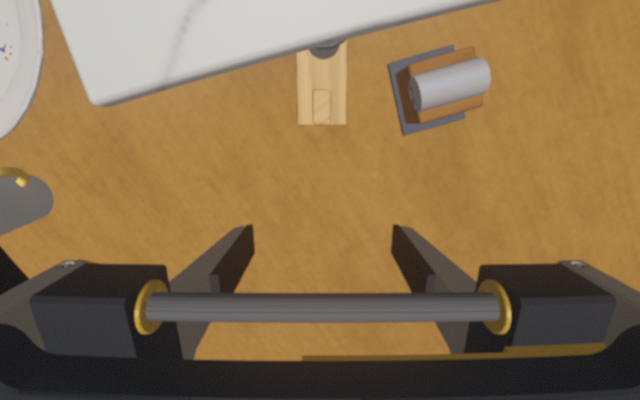

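```bash
python3 -c "
from station import workorder
print(workorder.finish_job())"
```

```text
the job is handed in; nothing more can be done
None
```

The slab's front leg now stands on the shim, the bar lies flat on the table clear of everything, and the job was handed in at about 41 s. The hand-in reported no verdict.

**What I did:** I levered the slab with the bar over the block and let go; the bar's handle weight held the slab up, bar slope measured at 0.254 rad. The shim slid in at a 0.28 rad angle to the slab so that the opening fingers cleared the block. I then gripped the bar again, lowered the slab onto the shim and drew the bar out. It is back about where it started.

**Last checks:**
- **Leg on shim:** in the shim's frame the leg is at x +1.6 mm, y −1.9 mm, and the wrist picture shows it standing on the tongue. The foot-height reading was about 8 mm, against 9 mm nominal.
- **Bar:** its top surfaces read 10.5 mm and 24.5 mm high with no slope, so it lies flat on its underside, well to the right of the slab and block.
- **Slab position:** the leg moved only a few millimetres. Two readings of the slab's centre suggest 3–12 mm of movement, against the 50 mm limit.
- **Mug and bowl:** not touched. Their first and last readings were taken from different cameras and differ by 7–12 mm.

**What did not fully agree:**
- The slab's slope still reads +0.019 rad from the scene camera, where about 0 was expected. I put this down to camera bias, as the leg and shim readings look right.
- How far the leg was lifted while levered I only estimated, at 11.6–13 mm.
- I could not measure the contact forces between bar and slab, bar and block, or slab and shim directly.

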